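Load brake pistons and hold the inspection tray at its mark

TASK

Stand the three metal brake pistons upright in the three nests of the spring-loaded inspection tray, one in each nest and let go of, while the tray is fully home. Then pull the tray out by its black handle, against its spring and without letting it snap back, until the red pointer stands over the yellow block, and finish the program while the gripper still holds the handle there, all three pistons still seated. Leave the green grease tin, the oil bottle and the spanner where they are.

Things in the scene. Friction and masses are not known exactly. Their poses are not given: they have to be found in the camera images.
- piston_a_mid (a point): a loose brake piston: bright metal cylinder 38 mm in diameter, 52 mm tall, about 0.1 to 0.2 kg, standing upright on the bench; the point is its centre, 26 mm above its underside; z is its own axis; the three pistons are alike and any may go in any nest
- piston_b_mid (a point): a loose brake piston: bright metal cylinder 38 mm in diameter, 52 mm tall, about 0.1 to 0.2 kg, standing upright on the bench; the point is its centre, 26 mm above its underside; z is its own axis
- piston_c_mid (a point): a loose brake piston: bright metal cylinder 38 mm in diameter, 52 mm tall, about 0.1 to 0.2 kg, standing upright on the bench; the point is its centre, 26 mm above its underside; z is its own axis
- nest0 (a point): a nest of the tray: white square floor 48 x 48 mm inside blue walls 6 mm high; the point is the centre of its floor, 20 mm above the bench, and moves with the tray; x and y lie along the walls. A seated piston has its centre 26 mm above this point. A black camera on a post, top 140 mm above the bench, stands 80 to 136 mm behind (+x) and 45 mm outward (-y) of this nest when the tray is home
- nest1 (a point): the middle nest, like nest0, 60 mm from it along +y: the three stand in one row, walls between them 12 mm thick, outer walls 4 mm. Between seated neighbours there is 22 mm of air, so the fingers have more room when they close along x, across the row
- nest2 (a point): the third nest, like nest0, 120 mm from it along +y, next to the red pointer. The rails on both sides of the tray are 28 mm high
- handle (a point): black bow handle on the tray's front: round bar 14 mm thick, 96 mm long along its y axis, on a post at each end; the point is the bar's centre, 66 mm above the bench, 72 mm in front (-x) of nest1; 39 mm of air under it, 37 mm behind it to the low walls, 46 mm to the seated pistons (tops at 72 mm). Best pinched from above, closing along x. The tray is pulled out along -x, roughly towards the robot
- tray (a joint): how far the tray is pulled out, m: 0 fully home, 0.125 the end stop. A spring pulls it home with 3.6 N at 0, rising by 0.6 N per 10 mm (about 10 N at 0.105); it returns by itself if let go. The tray with handle weighs 0.7 kg
- pointer (a point): the red pointer, a bar 4 mm wide on the +y side of the tray beside nest2; the point is under its middle near the outer end, about 31 mm above the bench; moves with the tray; its x axis lies along the slide
- mark: the yellow block beside the rail that marks where the pointer must come: 14 mm long along the slide (its x axis), 20 mm wide, its top 28 mm above the bench, just below the pointer's path; the origin is the centre of its underside. It is fixed, 55 to 100 mm out from the pointer's home place
- tin_mid (a point): the green grease tin, 56 mm in diameter, 45 mm tall; the point is its centre; leave alone
- oil_mid (a point): the black oil bottle, 72 mm in diameter, 190 mm tall; the point is its centre; leave alone
- spanner_mid (a point): the steel spanner lying flat on the bench, 170 mm long along its x axis; the point is near its middle; leave alone
Things that resemble listed ones, but are neither listed nor needed, are in the scene too. What is shaped like the part that bears piston_c_mid but blue or purple is not meant.

How it is judged:
By the outcome, as a careful person would: the job done as asked, in the order asked, and still so for the second after the job is handed in, while the arm keeps its last pose, push and grip.
It also fails if it takes over 70 s, if anything falls off the work surface, if the arm or the gripper's body presses on something with over 40 N, if the wrist force passes 120 N, or if a joint passes its speed limit or range.

ROBOT

A 7-joint arm with a two-finger parallel gripper is mounted at the origin on the work surface. World frame = base frame: x ahead of the robot, y to its left, z up, the work surface at z = 0. Lengths are in mm, angles in rad, forces in N, time in s.
With the tool pointing down it reaches from about 425 to 975 mm from the base axis. Payload 16.7 kg.
Tool frame: the origin (TCP) lies where the fingers leave the gripper's body, on its centre line; the fingertips stand 73 mm ahead of it and the grasp point (between the pads) lies 54 mm ahead of it; z points along the fingers, y is the line along which they close (so a half turn about z gives the same grasp; the last joint's range is limited). The gripper opens to 85 mm and grips with 20 to 120 N. Pads are 22 mm wide; open, the fingers measure 114 mm over their backs; the gripper's body (76 mm by 85 mm) begins 54 mm behind the grasp point. The pads swing forward as they close: fully open they stand 13 mm farther back than shut.
Start: joints at [-1.284, 0.426, 0.074, 1.606, -0.034, 1.111, -0.067], TCP at [284.945, 611.872, 303.902] pointing down, gripper open.
Joint ranges: [-2.85, 2.85], [-0.5, 2.14], [-1.23, 1.37], [0.21, 2.46], [-1.02, 4.16], [0.16, 2.05], [-2.73, 2.73]. Speed limits (rad/s): [1.89, 1.89, 2.39, 2.39, 3.01, 3.01, 3.01].

INTERFACE

Orientations are given as a unit quaternion [w, x, y, z].
In Python, from station import * gives the robot as it stands. The module is installed in compiled form; this text tells all that it offers.
- The arm moves only by the shell command python3 -m inch 'ROWS' [OPENING] [FORCE]. ROWS is JSON, one flat list of numbers, 4 for each row, row after row: the shift along the tool's x, y, z in units of 40 mm (1.0 is 40 mm), then the turn about the tool's z in degrees. A call has 1 to 10 rows; each row is the pose to reach, as a shift and turn from the pose commanded when the call began, along the tool's axes at that moment; what a row does not reach only later rows make up. A row lasts 1/8 s, in which the tool goes at most 62.5 mm and 10.7 degrees, less where a joint would pass 70% of its speed; a pose out of reach is approached as far as the arm can. A call with a gripper value outside its range is refused whole. OPENING is the opening, from 0 (shut) to 1 (fully open), set as the call begins (- or left out, the last holds). The fingers move at their own pace and stop on an object; FORCE is the grip in N (left out, the last holds). Time passes only in rows, so rows that repeat a pose let the fingers close. It gives the time, the measured TCP pose, the force, the opening and the grip force at its end, in the units of the state.
- get_state(): the state, without advancing time (a new reading comes with each control period).
- read_camera(name): name is "scene" or "top"; returns the picture (384x512x3 uint8, red, green, blue); there is no depth.
- camera_info(name): a dict with "vfov" (degrees; the focal length in pixels is half the picture's height over the tangent of half this angle, whatever the lens; pixels are square), "cx", "cy" (the principal point, pixels), "k1" (the pictures are not rectified: a ray, as slopes to the right and down, at radius r is drawn at 1 + k1 r^2 times it, then the intrinsics apply), "rvec" (rotation vector, rad) and "tvec" (3), from world to camera coordinates, as OpenCV has them. Camera axes: x right, y down, z forward; pixel columns grow to the right and rows downward; lengths in mm; the calibration is good to about 2 mm. A picture is of the moment at which its call begins. camera_info takes no time and is no camera call.
- job_done(): hands the job in; it is judged then, once.
The state is a dict: "time_s": time; "joint_positions": joint angles; "qd": joint speeds; "joint_torque": joint torques, N m; "eef_pos": TCP position; "eef_rot": TCP orientation; "wrist_force": force on the tool from outside, world axes, zero at the start; "wrist_torque": the same for the moment, N m; "width": opening from 0.0 (shut) to 1.0 (fully open); "grasp_force": force on a finger pad.
Only numpy, scipy, OpenCV 4.12 (cv2) and the standard library are available. Lean on these libraries where they do the work, as an engineer would, in place of code of your own. Each camera call takes 0.05 s, during which the arm holds its last target. There are 200 camera calls.

## Working session

There is one attempt and no reset: what is moved stays moved. The work goes in short steps, Python scripts to look and compute and a shell command to move; the robot and the scene stay as the last step left them, time stands still between calls to the robot, and variables do not carry over. Pictures are saved under pics/ and viewed, at most 10 in all, crops included, and the job is handed in when it is done.

```bash
mkdir -p pics
python3 - <<'E'
from station import *
import cv2
for n in("scene","top"):
    i=camera_info(n);print(n,i)
    cv2.imwrite(f"pics/{n}0.png",cv2.cvtColor(read_camera(n),cv2.COLOR_RGB2BGR))
s=get_state();print(s["eef_pos"],s["eef_rot"],s["wrist_force"],s["width"],s["time_s"])
E
```

```text
scene {'vfov': 54.58799171489674, 'cx': 254.8214967519823, 'cy': 191.80889569964637, 'k1': -0.09425023369216672, 'rvec': array([ 0.94889773,  2.41479097, -1.16527003]), 'tvec': array([ 410.55461583, -109.27828253, 1285.52671957])}
top {'vfov': 55.353287999227355, 'cx': 257.59124887259696, 'cy': 190.15539827951892, 'k1': -0.009638988089080298, 'rvec': array([ 2.12034765, -2.12296918,  0.22581472]), 'tvec': array([ -86.14260009,  510.40601483, 1139.19023821])}
[284.82731798 611.63993311 303.27841346] [-9.38883279e-05  2.16191753e-01  9.76350752e-01 -5.71366826e-04] [-0.12795579  0.40756676 -0.14002855] 1.003622298227771 0.1
```

View pics/scene0.png

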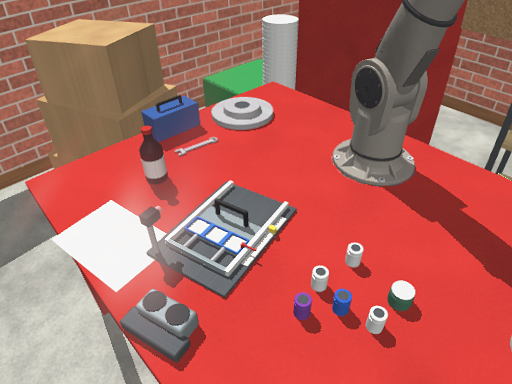

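View pics/top0.png

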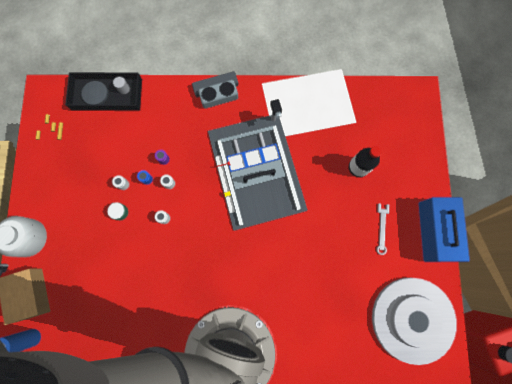

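```bash
cat > h.py <<'E'
from station import *
import cv2, numpy as np
def cam(n):
    i=camera_info(n); f=192/np.tan(np.radians(i["vfov"]/2))
    K=np.array([[f,0,i["cx"]],[0,f,i["cy"]],[0,0,1]]); R=cv2.Rodrigues(np.array(i["rvec"]))[0]
    return K,np.array([i["k1"],0,0,0.]),R,np.array(i["tvec"])
def ray(n,p):
    K,d,R,t=cam(n); u=cv2.undistortPoints(np.array([[p]],float),K,d)[0,0]
    v=R.T@[u[0],u[1],1]; return -R.T@t, v/np.linalg.norm(v)
def plane(n,p,z):
    c,v=ray(n,p); return c+v*(z-c[2])/v[2]
def tri(pt,ps):
    c,v=ray("top",pt); e,w=ray("scene",ps)
    s=np.linalg.lstsq(np.stack([v,-w],1),e-c,rcond=None)[0]
    a,b=c+v*s[0],e+w*s[1]; return (a+b)/2, np.linalg.norm(a-b)
def proj(n,P):
    K,d,R,t=cam(n); return cv2.projectPoints(np.array(P,float).reshape(-1,1,3),cv2.Rodrigues(R)[0],t,K,d)[0][:,0]
def snap(n): return cv2.cvtColor(read_camera(n),cv2.COLOR_RGB2BGR)
E
python3 - <<'E'
import cv2
a=cv2.imread("pics/top0.png")[115:232,100:310];cv2.imwrite("pics/c1.png",cv2.resize(a,None,fx=3.8,fy=3.8,interpolation=cv2.INTER_CUBIC))
a=cv2.imread("pics/scene0.png")[175:335,140:420];cv2.imwrite("pics/c2.png",cv2.resize(a,None,fx=2.85,fy=2.85,interpolation=cv2.INTER_CUBIC))
E
```

```text
(no output)
```

View pics/c1.png

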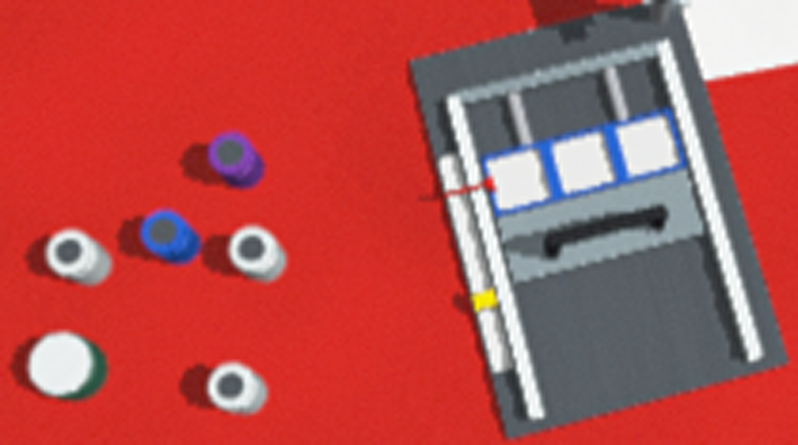

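View pics/c2.png

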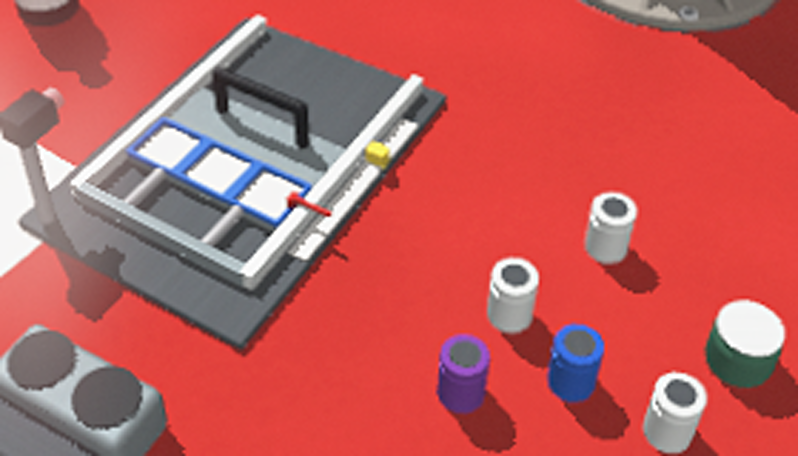

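The top crop shows the three pistons' dark bores at (69,250), (250,249), (230,385); the nests at (516,180), (583,162), (646,146); the handle from (551,241) to (660,216); the yellow mark at (484,299). In the scene crop the bores are at (514,273), (614,208), (680,388), the nests at (270,194), (217,170), (167,146), and the mark at (377,155).

Run:
```python
from h import *
np.set_printoptions(precision=1,suppress=True)
T=cv2.imread("pics/top0.png");S=cv2.imread("pics/scene0.png")
def blob(im,p,cond,r):
    h=cv2.cvtColor(im,cv2.COLOR_BGR2HSV); m=cond(h[...,0].astype(int),h[...,1].astype(int),h[...,2].astype(int)).astype(np.uint8)
    n,l,st,c=cv2.connectedComponentsWithStats(m,connectivity=4)
    k=min(range(1,n),key=lambda k:np.hypot(*(c[k]-p))+(99 if st[k,4]<4 else 0)); return c[k],st[k,4]
tp=lambda x,y:np.array([100+(x+.5)/3.8-.5,115+(y+.5)/3.8-.5])
sp=lambda x,y:np.array([140+(x+.5)/2.85-.5,175+(y+.5)/2.85-.5])
dark=lambda H,s,v:(s<90)&(v<150)
white=lambda H,s,v:(s<40)&(v>200)
yel=lambda H,s,v:(H>20)&(H<35)&(s>120)&(v>120)
print("plane of top px:")
for n,a,b,c in [("p1",tp(69,250),sp(680,388),dark),("p2",tp(250,249),sp(514,273),dark),("p3",tp(230,385),sp(614,208),dark),
 ("n0",tp(646,146),sp(167,146),white),("n1",tp(583,162),sp(217,170),white),("n2",tp(516,180),sp(270,194),white),("mark",tp(484,299),sp(377,155),yel)]:
    (A,na),(B,nb)=blob(T,a,c,0),blob(S,b,c,0); print(n,A-a,na,B-b,nb,*tri(A,B),"hand",*tri(a,b))
# handle posts/bar ends
for n,a,b in [("h+",tp(551,240),sp(303,106)),("h-",tp(660,214),sp(219,73)),("ptr tip",tp(463,190),sp(328,212)),("tin",tp(61,364),sp(749,328)),
  ("railL",tp(457,98),sp(250,272)),("railLf",tp(536,412),sp(418,80))]: print(n,*tri(a,b))
for n,q in (("n0",(646,146)),("n1",(583,162)),("n2",(516,180))): print(n,plane("top",tp(*q),20))
```

```text
plane of top px:
p1 [-0.2  0.2] 30 [0.1 1.6] 78 [541.7 368.   54. ] 1.2346191492630345 hand [541.5 366.4  57.8] 0.7061221536381105
p2 [ 0.3 -0.4] 31 [0.2 0.6] 55 [544.8 212.3  53.9] 0.6744218449495516 hand [543.8 212.1  54.6] 2.9077022393745717
p3 [-0.   0.2] 35 [ 0.1 -0.3] 44 [425.8 224.3  53.2] 1.5454204513351342 hand [426.4 224.4  52.7] 1.4029627804204803
n0 [ 0.2 -0.1] 165 [0.4 0.3] 169 [ 645.2 -129.1   23.4] 0.0109176208822619 hand [ 645.3 -129.    24.5] 1.898428705149604
n1 [-0.3  0.2] 166 [0.3 0. ] 181 [629.3 -71.1  23.6] 0.6321038629397809 hand [630.  -72.1  23.5] 0.23834147683952162
n2 [ 0.3 -0.1] 166 [-0.4  0.3] 179 [614.4 -13.9  23.3] 1.8278171890720307 hand [613.6 -13.1  24.6] 2.0003345538603026
mark [0.1 0.1] 28 [-0.1 -0.4] 54 [505.4  13.9  21.7] 0.8870198696503029 hand [505.9  14.6  21.1] 0.4201074388138051
h+ [546.6 -44.3  70.5] 1.6329937288100054
h- [ 571.1 -138.1   67.3] 1.005081772049728
ptr tip [597.9  38.1  31. ] 11.43853429593136
tin [445.7 370.8  43.3] 1.812447911396843
railL [686.9  42.9  26.5] 4.780296471443139
railLf [405.1 -30.8  27. ] 2.317204098028455
n0 [ 646.  -128.6   20. ]
n1 [630.9 -72.   20. ]
n2 [614.2 -12.2  20. ]
```

```bash
cat >> h.py <<'E'
from scipy.spatial.transform import Rotation as Ro
def d(x,y,z,az=None):
    s=get_state(); q=s["eef_rot"]; R=Ro.from_quat([q[1],q[2],q[3],q[0]])
    v=R.inv().apply(np.array([x,y,z])-s["eef_pos"])/40; a=np.degrees(np.arctan2(*R.as_matrix()[1::-1,1]))
    print("t",round(s["time_s"],2),"rows",v.round(2), "turn",None if az is None else round(a-az,1))
E
python3 -c "
from h import *
d(425.8,224.3,170,15)"
```

```text
t 0.1 rows [-7.28 -7.29  3.34] turn 50.0
```

```bash
python3 -m inch '[-7.28,-7.29,3.0,50,-7.28,-7.29,3.0,50,-7.28,-7.29,3.0,50,-7.28,-7.29,3.0,50,-7.28,-7.29,3.0,50,-7.28,-7.29,3.0,50,-7.28,-7.29,3.34,50,-7.28,-7.29,3.34,50,-7.28,-7.29,3.34,50,-7.28,-7.29,3.34,50]' 0.7 40
python3 - <<'E'
from h import *
cv2.imwrite("pics/t1.png",snap("top"));a=snap("scene")[190:340,280:430];cv2.imwrite("pics/s1.png",cv2.resize(a,None,fx=4,fy=4,interpolation=cv2.INTER_CUBIC))
d(425.8,224.3,90,15)
E
```

```text
time_s: 1.35
eef_pos: [425.7, 225.8, 170.7]
eef_rot: [-0.0, 0.608, 0.794, 0.0]
wrist_force: [0.4, 1.0, 0.5]
width: 0.699
grasp_force: 0.0
t 1.45 rows [-0.03 -0.01  2.02] turn 0.1
```

View pics/s1.png

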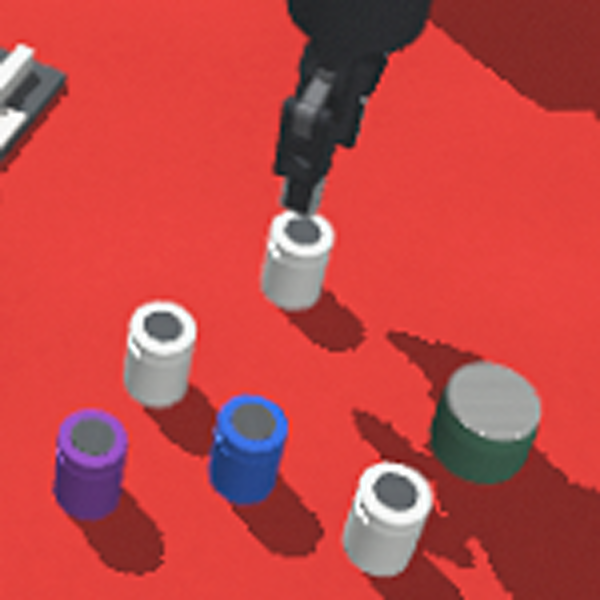

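The fingers (tips at crop (300,205)) stand over the third piston (300,232), straddling it. Descend and grip.

```bash
python3 -m inch '[0,0,1,0,0,0,1.7,0,0,0,2.0,0,0,0,2.0,0]' 0.7 40; python3 -m inch '[0,0,0,0,0,0,0,0,0,0,0,0,0,0,0,0,0,0,0,0]' 0.2 40;  python3 -m inch '[0,0,-1,0,0,0,-2,0,0,0,-3.3,0,0,0,-3.3,0]'; python3 -c "
from h import *
d(645.6,-128.9,220,15)"
```

```text
time_s: 1.95
eef_pos: [425.7, 224.7, 90.2]
eef_rot: [-0.0, 0.608, 0.794, -0.0]
wrist_force: [0.1, -0.3, 1.0]
width: 0.703
grasp_force: 0.0
time_s: 2.58
eef_pos: [426.2, 224.9, 91.4]
eef_rot: [0.0, 0.609, 0.793, 0.001]
wrist_force: [-1.9, -1.3, 6.9]
width: 0.434
grasp_force: 39.5
time_s: 3.08
eef_pos: [427.2, 225.5, 226.4]
eef_rot: [0.0, 0.609, 0.793, 0.004]
wrist_force: [-0.6, 0.8, -2.0]
width: 0.434
grasp_force: 40.8
t 3.08 rows [-9.97  2.98  0.14] turn 0.0
```

```bash
python3 -m inch '[-2,0.6,0.1,0,-4,1.2,0.1,0,-6,1.8,0.1,0,-8,2.4,0.1,0,-9.4,2.8,0.1,0,-9.97,2.98,0.1,0,-9.97,2.98,0.1,0,-9.97,2.98,1.5,0,-9.97,2.98,1.5,0,-9.97,2.98,1.5,0]'
python3 - <<'E'
from h import *
np.set_printoptions(precision=1,suppress=True)
d(645.6,-128.9,112,15)
T=snap("top")[90:210,180:330];S=snap("scene")[170:290,130:280]
cv2.imwrite("pics/v2.png",cv2.resize(np.hstack([T,S]),None,fx=2.66,fy=2.66,interpolation=cv2.INTER_CUBIC))
E
```

```text
time_s: 4.32
eef_pos: [644.5, -129.4, 163.5]
eef_rot: [0.0, 0.608, 0.794, 0.0]
wrist_force: [0.4, 0.9, -0.7]
width: 0.431
grasp_force: 40.8
t 4.33 rows [0.  0.  1.3] turn 0.1
```

View pics/v2.png

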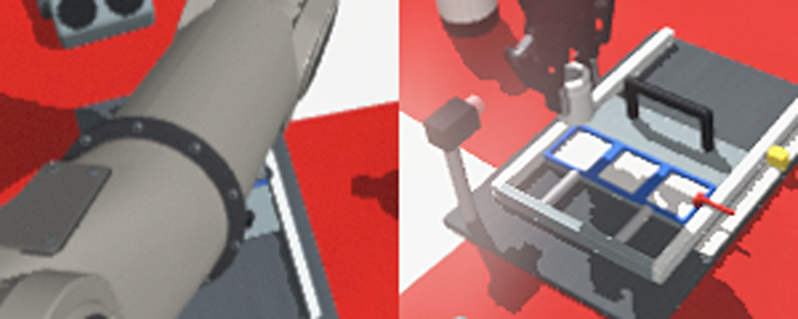

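The piston hangs above nest0 (mosaic (578,100), nest at (583,148)), clear of the camera post. Lower and release.

```bash
python3 -m inch '[0,0,0.6,0,0,0,1.1,0,0,0,1.27,0,0,0,1.27,0,0,0,1.27,0]'; python3 -m inch '[0,0,0,0,0,0,0,0,0,0,0,0]' 0.65;  python3 -m inch '[0,0,-1,0,0,0,-2.3,0,0,0,-2.8,0,0,0,-2.8,0]'; python3 -c "
from h import *
d(544.5,212.3,220,15)"
```

```text
time_s: 5.05
eef_pos: [644.6, -129.7, 112.0]
eef_rot: [0.0, 0.609, 0.794, 0.0]
wrist_force: [-0.2, 0.6, -2.2]
width: 0.436
grasp_force: 41.5
time_s: 5.42
eef_pos: [644.4, -129.7, 111.6]
eef_rot: [0.0, 0.609, 0.793, 0.0]
wrist_force: [-0.7, 0.4, 0.3]
width: 0.651
grasp_force: 0.0
time_s: 5.92
eef_pos: [644.9, -129.7, 224.9]
eef_rot: [0.001, 0.609, 0.794, 0.001]
wrist_force: [-0.7, 0.1, 0.1]
width: 0.651
grasp_force: 0.0
t 5.92 rows [ 8.91 -0.21  0.12] turn 0.0
```

```bash
python3 -m inch '[8.91,-0.21,0,0,8.91,-0.21,0,0,8.91,-0.21,0,0,8.91,-0.21,0,0,8.91,-0.21,0,0,8.91,-0.21,0,0,8.91,-0.21,0,0,8.91,-0.21,1.3,0,8.91,-0.21,1.3,0]' 0.7
python3 - <<'E'
from h import *
np.set_printoptions(precision=1,suppress=True)
d(544.5,212.3,91,15)
cv2.imwrite("pics/t3.png",snap("top"));cv2.imwrite("pics/s3.png",snap("scene"))
T=cv2.imread("pics/t3.png")[110:240,90:300];S=cv2.imread("pics/s3.png")[180:310,150:360]
cv2.imwrite("pics/v3.png",cv2.resize(np.hstack([T,S]),None,fx=1.9,fy=1.9,interpolation=cv2.INTER_CUBIC))
E
```

```text
time_s: 7.05
eef_pos: [542.0, 210.6, 168.1]
eef_rot: [-0.001, 0.609, 0.793, -0.003]
wrist_force: [-0.1, 0.2, 0.4]
width: 0.701
grasp_force: 0.0
t 7.05 rows [0.  0.1 1.9] turn -0.0
```

View pics/v3.png

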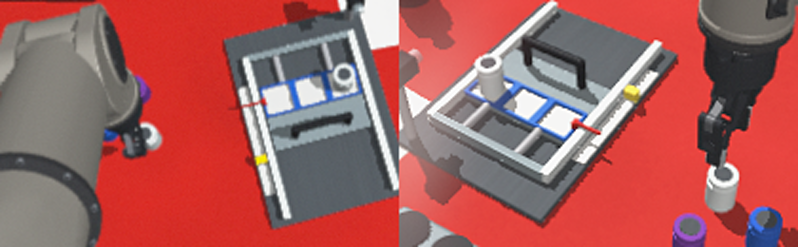

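Piston 1 stands in nest0 (top part (343,75), scene part (489,75)), and the fingers are over piston 2 at (722,185). Grasp it.

```bash
python3 -m inch '[0,0.05,1,0,0,0.05,1.6,0,0,0.05,1.9,0,0,0.05,1.9,0]' 0.7 40; python3 -m inch '[0,0,0,0,0,0,0,0,0,0,0,0,0,0,0,0]' 0.2 40;  python3 -m inch '[0,0,-1,0,0,0,-2,0,0,0,-3.3,0,0,0,-3.3,0]'
python3 - <<'E'
from h import *
d(630,-71.6,220,15)
T=cv2.imread("pics/t3.png");S=cv2.imread("pics/s3.png")
def bore(im,p):
    x,y=map(int,p);h=cv2.cvtColor(im,cv2.COLOR_BGR2HSV)[y-6:y+7,x-6:x+7];m=((h[...,1]<90)&(h[...,2]<150)).astype(np.uint8)
    n,l,st,c=cv2.connectedComponentsWithStats(m,connectivity=4);k=min(range(1,n),key=lambda k:np.hypot(*(c[k]-6))+(9 if st[k,4]<5 else 0));return c[k]+[x-6,y-6]
print(tri(bore(T,(90+343/1.9,110+73/1.9)),bore(S,(150+(489-399)/1.9,180+63/1.9))))
E
```

```text
time_s: 7.65
eef_pos: [546.1, 212.7, 96.1]
eef_rot: [0.0, 0.609, 0.793, 0.0]
wrist_force: [-0.5, 0.4, 0.2]
width: 0.702
grasp_force: 0.0
time_s: 8.15
eef_pos: [546.3, 213.1, 96.9]
eef_rot: [0.0, 0.609, 0.793, 0.001]
wrist_force: [-2.3, -1.6, 7.4]
width: 0.435
grasp_force: 39.1
time_s: 8.65
eef_pos: [547.4, 213.4, 232.0]
eef_rot: [0.001, 0.609, 0.793, 0.003]
wrist_force: [-0.1, -0.1, -2.4]
width: 0.432
grasp_force: 41.1
t 8.65 rows [-7.42  0.15  0.28] turn 0.0
(array([ 645.16522278, -129.2142063 ,   73.06260327]), np.float64(0.4153111052585438))
```

Seated as measured (top at 73 mm, centred). On to nest1; the seat TCP height is about 117.

```bash
python3 -m inch '[-7.42,0.15,0.2,0,-7.42,0.15,0.2,0,-7.42,0.15,0.2,0,-7.42,0.15,0.2,0,-7.42,0.15,0.2,0,-7.42,0.15,0.2,0,-7.42,0.15,0.2,0,-7.42,0.15,1.6,0,-7.42,0.15,1.6,0,-7.42,0.15,1.6,0]'
python3 - <<'E'
from h import *
d(630,-71.6,117.5,15)
E
```

```text
time_s: 9.9
eef_pos: [628.9, -71.6, 164.8]
eef_rot: [0.0, 0.608, 0.794, 0.0]
wrist_force: [0.0, 0.0, -1.4]
width: 0.432
grasp_force: 40.9
t 9.9 rows [-0.01  0.03  1.18] turn 0.1
```

```bash
python3 -m inch '[0,0.03,0.6,0,0,0.03,1,0,0,0.03,1.18,0,0,0.03,1.18,0,0,0.03,1.18,0]'; python3 -m inch '[0,0,0,0,0,0,0,0,0,0,0,0]' 0.65;  python3 -m inch '[0,0,-1,0,0,0,-2.3,0,0,0,-2.8,0,0,0,-2.8,0]'; python3 -c "
from h import *
d(541.7,367.5,220,15)"
```

```text
time_s: 10.52
eef_pos: [629.9, -72.0, 116.9]
eef_rot: [0.0, 0.609, 0.793, 0.0]
wrist_force: [0.8, -0.4, -1.7]
width: 0.432
grasp_force: 41.9
time_s: 10.9
eef_pos: [629.7, -71.9, 116.4]
eef_rot: [0.0, 0.609, 0.794, 0.0]
wrist_force: [-0.5, 0.1, -0.9]
width: 0.649
grasp_force: 0.0
time_s: 11.4
eef_pos: [630.2, -71.9, 229.6]
eef_rot: [0.001, 0.609, 0.794, 0.001]
wrist_force: [0.2, -0.0, -0.6]
width: 0.656
grasp_force: 0.0
t 11.4 rows [11.18  0.71  0.24] turn 0.0
```

```bash
python3 -m inch '[11.18,0.71,0,0,11.18,0.71,0,0,11.18,0.71,0,0,11.18,0.71,0,0,11.18,0.71,0,0,11.18,0.71,0,0,11.18,0.71,0,0,11.18,0.71,0,0,11.18,0.71,1.3,0,11.18,0.71,1.3,0]' 0.7
python3 - <<'E'
from h import *
d(541.7,367.5,92,15)
cv2.imwrite("pics/t4.png",snap("top"));cv2.imwrite("pics/s4.png",snap("scene"))
T=cv2.imread("pics/t4.png")[110:240,90:300];S=cv2.imread("pics/s4.png")[190:340,180:420]
T=cv2.resize(T,(400,248));S=cv2.resize(S,(400,250))[:248]
cv2.imwrite("pics/v4.png",np.hstack([T,S]))
E
```

```text
time_s: 12.65
eef_pos: [539.2, 365.6, 172.2]
eef_rot: [-0.001, 0.609, 0.793, -0.004]
wrist_force: [0.3, -0.1, 1.4]
width: 0.696
grasp_force: 0.0
t 12.65 rows [0.04 0.09 2.  ] turn 0.0
```

View pics/v4.png

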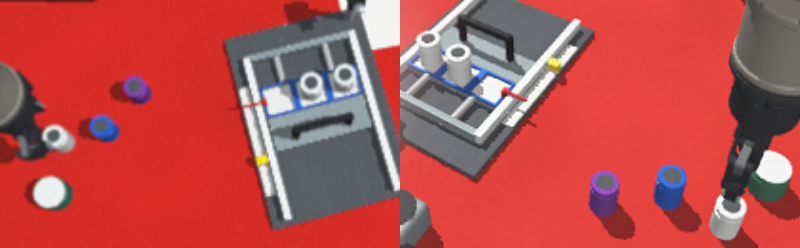

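Two pistons stand in nest0/nest1 (top part (344,75), (311,84)); the fingers are over the last piston (scene part (730,210)), clear of the tin. Grasp.

```bash
python3 -m inch '[0.02,0.02,1,0,0.02,0.02,1.6,0,0.02,0.02,1.9,0,0.02,0.02,1.9,0]' 0.7 40; python3 -m inch '[0,0,0,0,0,0,0,0,0,0,0,0,0,0,0,0]' 0.2 40;  python3 -m inch '[0,0,-1,0,0,0,-2,0,0,0,-3.3,0,0,0,-3.3,0]'
python3 - <<'E'
from h import *
d(614.5,-13.5,220,15)
E
```

```text
time_s: 13.25
eef_pos: [542.2, 368.2, 101.0]
eef_rot: [0.0, 0.609, 0.793, 0.0]
wrist_force: [-0.1, -0.3, 0.4]
width: 0.705
grasp_force: 0.0
time_s: 13.75
eef_pos: [542.3, 368.6, 101.9]
eef_rot: [0.0, 0.609, 0.793, 0.001]
wrist_force: [-1.2, -1.1, 7.3]
width: 0.433
grasp_force: 39.3
time_s: 14.25
eef_pos: [543.4, 369.2, 237.3]
eef_rot: [0.001, 0.609, 0.793, 0.004]
wrist_force: [0.2, 0.4, -2.2]
width: 0.433
grasp_force: 40.8
t 14.25 rows [-9.7  -0.76  0.39] turn 0.0
```

```bash
python3 -m inch '[-9.7,-0.76,0.3,0,-9.7,-0.76,0.3,0,-9.7,-0.76,0.3,0,-9.7,-0.76,0.3,0,-9.7,-0.76,0.3,0,-9.7,-0.76,0.3,0,-9.7,-0.76,0.3,0,-9.7,-0.76,0.3,0,-9.7,-0.76,1.6,0,-9.7,-0.76,1.6,0]'
python3 - <<'E'
from h import *
d(614.5,-13.5,122.4,15)
E
```

```text
time_s: 15.5
eef_pos: [610.9, -12.0, 165.5]
eef_rot: [-0.002, 0.608, 0.794, -0.002]
wrist_force: [-0.5, -0.6, -0.9]
width: 0.431
grasp_force: 40.8
t 15.5 rows [-0.06  0.08  1.08] turn 0.2
```

```bash
python3 -m inch '[0,0,0.3,0,0,0,0.6,0,0,0,0.6,0]'
python3 - <<'E'
from h import *
d(614.5,-13.5,122.4,15)
E
```

```text
time_s: 15.88
eef_pos: [612.7, -14.0, 144.0]
eef_rot: [-0.0, 0.608, 0.794, -0.0]
wrist_force: [-0.2, 0.2, -1.5]
width: 0.431
grasp_force: 40.8
t 15.88 rows [0.   0.05 0.54] turn 0.0
```

Release, rise, then swing toward above the handle.

```bash
python3 -m inch '[0,0.02,0.3,0,0,0.02,0.54,0,0,0.02,0.54,0,0,0.02,0.54,0]'; python3 -m inch '[0,0,0,0,0,0,0,0,0,0,0,0]' 0.65;  python3 -m inch '[0,0,-1,0,0,0,-2.3,0,0,0,-2.8,0,0,0,-2.8,0]'; python3 -c "
from h import *
d(560,-90.8,190,15)"
```

```text
time_s: 16.38
eef_pos: [613.6, -14.2, 122.5]
eef_rot: [-0.0, 0.609, 0.793, -0.0]
wrist_force: [-0.1, -0.7, -0.2]
width: 0.429
grasp_force: 41.7
time_s: 16.75
eef_pos: [613.8, -14.0, 122.8]
eef_rot: [0.0, 0.609, 0.794, 0.0]
wrist_force: [-0.9, -1.0, -0.6]
width: 0.651
grasp_force: 0.0
time_s: 17.25
eef_pos: [614.2, -13.9, 236.0]
eef_rot: [0.001, 0.608, 0.794, 0.001]
wrist_force: [-0.4, -0.3, -0.1]
width: 0.649
grasp_force: 0.0
t 17.25 rows [-1.5  -1.81  1.15] turn 0.0
```

```bash
python3 -m inch '[-1.5,-1.81,0,0,-1.5,-1.81,0,0,-1.5,-1.81,0.5,0,-1.5,-1.81,1.15,0,-1.5,-1.81,1.15,0]' 0.5
python3 - <<'E'
from h import *
d(560,-91,122,15)
cv2.imwrite("pics/s5.png",snap("scene"))
a=cv2.imread("pics/s5.png")[170:290,140:300];cv2.imwrite("pics/v5.png",cv2.resize(a,None,fx=5,fy=5,interpolation=cv2.INTER_CUBIC))
E
```

```text
time_s: 17.88
eef_pos: [557.9, -90.6, 186.3]
eef_rot: [-0.002, 0.609, 0.793, -0.002]
wrist_force: [0.1, 0.3, -0.6]
width: 0.501
grasp_force: 0.0
t 17.88 rows [-0.02  0.06  1.61] turn 0.0
```

View pics/v5.png

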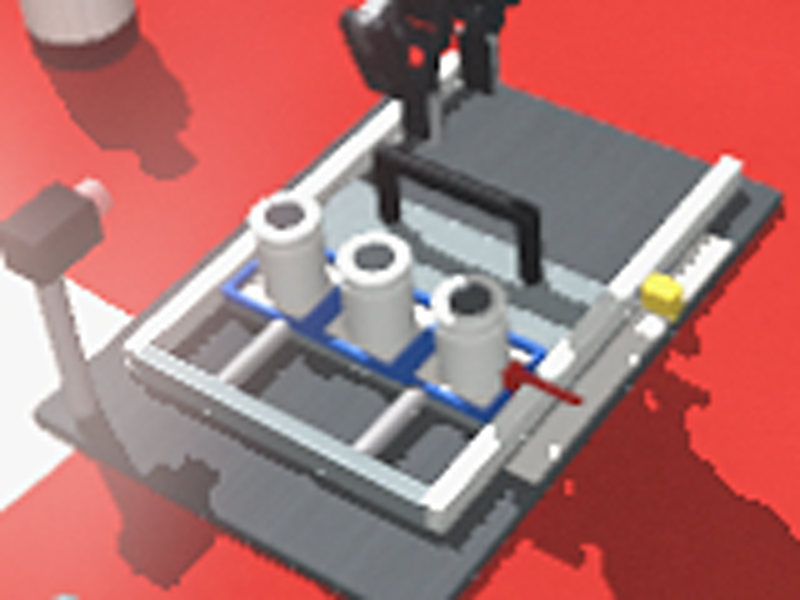

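All three pistons are upright in their nests (bores at (285,213), (375,257), (475,297)); pointer from (515,376) to (579,402), mark top near (665,285), fingers above the handle. Work out the pull.

Run:
```python
from h import *
np.set_printoptions(precision=1,suppress=True)
c,s=np.cos(np.radians(15)),np.sin(np.radians(15)); X=np.array([c,s,0]);Y=np.array([-s,c,0])
tp=lambda x,y:(100+(x+.5)/3.8-.5,115+(y+.5)/3.8-.5)
sp=lambda x,y:(140+(x+.5)/5-.5,170+(y+.5)/5-.5)
def mask(im,lo,hi,box):
    h=cv2.cvtColor(im,cv2.COLOR_BGR2HSV);m=cv2.inRange(h,lo,hi);z=np.zeros_like(m);a,b,e,f=box;z[b:f,a:e]=m[b:f,a:e];return np.argwhere(z)[:,::-1].mean(0)
T=cv2.imread("pics/top0.png");S=cv2.imread("pics/s5.png")
for n,im,box,P in (("top",T,(220,185,235,200),[tp(490,185),tp(465,189)]),("scene",S,(264,220,282,236),[sp(515,376),sp(579,402)])):
    m=mask(im,(20,120,120),(35,255,255),box)
    for z in (28,20): q=plane(n,m,z);print(n,"mark px",m,z,q[:2],"s",q@X,"t",q@Y)
    for p in P:
        q=plane(n,p,33);print("  ptr",q[:2],"s",q@X,"t",q@Y)
```

```text
top mark px [227.1 193.5] 28 [503.9  13.8] s 490.32070237516047 t -117.14150292912298
top mark px [227.1 193.5] 20 [505.5  14.3] s 491.9636411889321 t -116.98399747994762
  ptr [605.9  10. ] s 587.8518398417341 t -147.1240475378309
  ptr [602.2  32. ] s 589.9938313927439 t -124.95105732012
scene mark px [271.9 228.7] 28 [510.2  18.3] s 497.5557992721801 t -114.3732924601453
scene mark px [271.9 228.7] 20 [504.5  12.6] s 490.5196545191618 t -118.43238312246596
  ptr [608.4  12.2] s 590.8526522826133 t -145.6574971002074
  ptr [596.7  47.6] s 588.6902831063261 t -108.44812105402394
```

```bash
python3 -m inch '[0,0.02,0.8,0,0,0.02,1.3,0,0,0.02,1.6,0,0,0.02,1.6,0,0,0.02,1.6,0]' 0.5; python3 -c "
from h import *
d(560,-91,122,15)"
```

```text
time_s: 18.55
eef_pos: [560.6, -90.7, 125.6]
eef_rot: [0.0, 0.609, 0.793, 0.0]
wrist_force: [0.3, -0.1, 0.0]
width: 0.504
grasp_force: 0.0
t 18.55 rows [-0.   -0.02  0.09] turn 0.0
```

Pull ≈ 98 mm (2.45 units along −y). Lower 3 mm, grip firmly.

```bash
python3 -m inch '[0,0,0.08,0,0,0,0.08,0,0,0,0.08,0,0,0,0.08,0,0,0,0.08,0,0,0,0.08,0]' 0 80; python3 -m inch '[0,-0.1,0,0,0,-0.25,0,0,0,-0.45,0,0,0,-0.65,0,0,0,-0.85,0,0,0,-1.05,0,0,0,-1.2,0,0,0,-1.2,0,0]'
python3 - <<'E'
from h import *
print(get_state()["eef_pos"])
E
```

```text
time_s: 19.3
eef_pos: [559.5, -90.7, 121.8]
eef_rot: [-0.001, 0.609, 0.793, -0.0]
wrist_force: [-5.5, -0.8, 9.0]
width: 0.134
grasp_force: 78.0
time_s: 20.3
eef_pos: [514.0, -103.0, 121.9]
eef_rot: [0.0, 0.609, 0.793, 0.0]
wrist_force: [6.5, 2.8, -0.5]
width: 0.134
grasp_force: 78.3
[ 513.98200112 -102.9619688   121.89304498]
```

Gripped on the bar and holding about 7 N spring; pulled 47 mm. Continue the remaining 50 mm smoothly, then measure pointer against mark.

```bash
python3 -m inch '[0,-0.1,0,0,0,-0.25,0,0,0,-0.45,0,0,0,-0.65,0,0,0,-0.85,0,0,0,-1.05,0,0,0,-1.2,0,0,0,-1.25,0,0,0,-1.25,0,0,0,-1.25,0,0]'
python3 - <<'E'
from h import *
cv2.imwrite("pics/s6.png",snap("scene"))
a=cv2.imread("pics/s6.png")[170:290,140:300];cv2.imwrite("pics/v6.png",cv2.resize(a,None,fx=5,fy=5,interpolation=cv2.INTER_CUBIC))
E
```

```text
time_s: 21.55
eef_pos: [466.6, -115.8, 121.9]
eef_rot: [0.001, 0.608, 0.794, 0.001]
wrist_force: [8.1, 3.3, -3.2]
width: 0.136
grasp_force: 78.2
```

View pics/v6.png

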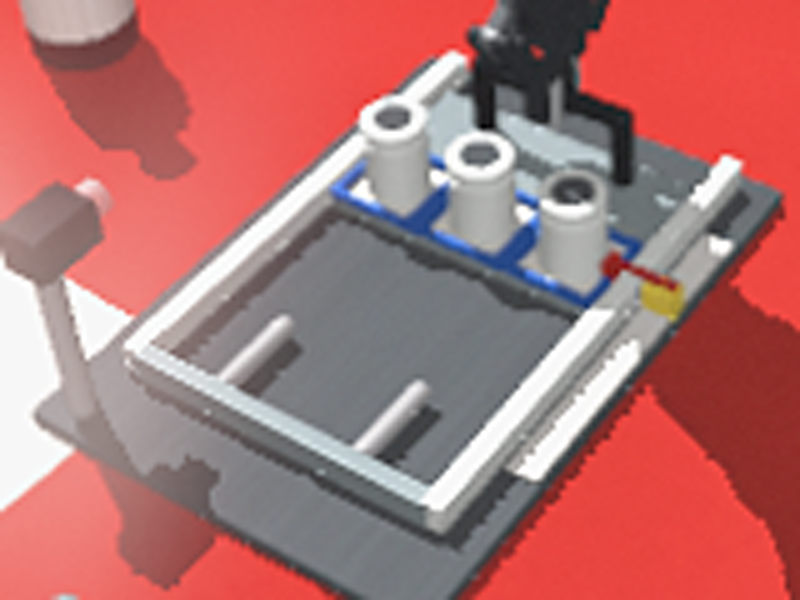

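Run:
```python
from h import *
np.set_printoptions(precision=1,suppress=True)
c,s=np.cos(np.radians(15)),np.sin(np.radians(15)); X=np.array([c,s,0]);Y=np.array([-s,c,0])
def pts(im,lo,hi,box):
    a,b,e,f=box;m=cv2.inRange(cv2.cvtColor(im,cv2.COLOR_BGR2HSV)[b:f,a:e],lo,hi);return np.argwhere(m)[:,::-1]+[a,b]
def st(n,P,z):
    Q=np.array([plane(n,p,z) for p in P]);return Q@X,Q@Y
T=cv2.imread("pics/top0.png");S=cv2.imread("pics/s5.png");S6=cv2.imread("pics/s6.png")
for n,im,box in (("top",T,(220,185,235,200)),("scene",S,(264,220,282,236))):
    a,b=st(n,pts(im,(18,110,100),(36,255,255),box),28);print(n,"s",a.min(),a.max(),"t",b.min(),b.max())
sp=lambda x,y:(140+(x+.5)/5-.5,170+(y+.5)/5-.5)
for n,P in (("before",[sp(515,376),sp(579,402)]),("now",[sp(612,264),sp(679,285)])): print(n,*st("scene",P,33))
# where mark's top corners for sc fall in v6
for sc in (487,491,495):
    P=[X*(sc+i)+Y*(-116+j)+[0,0,28] for i,j in((-7,-10),(-7,10),(7,10),(7,-10))]
    print(sc,((proj("scene",P)-[140,170]+.5)*5-.5).round().tolist())
```

```text
top s 482.8598622913155 497.65178273051674 t -126.65625217286771 -105.84181068814173
scene s 483.7299708466621 509.44852477011955 t -126.61244906107582 -100.66655773448694
before [590.9 588.7] [-145.7 -108.4]
now [495.  490.2] [-147.  -107.9]
487 [[659.0, 268.0], [691.0, 282.0], [678.0, 297.0], [646.0, 284.0]]
491 [[656.0, 273.0], [688.0, 286.0], [675.0, 302.0], [642.0, 288.0]]
495 [[652.0, 277.0], [684.0, 291.0], [671.0, 306.0], [639.0, 293.0]]
```

Pointer at about s = 492–493, mark 483–498 (centre 490.5): it is over the block. Ease out 2 mm more, settle, hand in.

```bash
python3 -m inch '[0,-0.05,0,0,0,-0.05,0,0,0,-0.05,0,0,0,-0.05,0,0]' && python3 -c "
from station import *
job_done()"
```

```text
time_s: 22.1
eef_pos: [464.7, -116.2, 121.9]
eef_rot: [0.001, 0.608, 0.794, 0.001]
wrist_force: [8.4, 2.8, -3.0]
width: 0.134
grasp_force: 78.3
the job is handed in; nothing more can be done
```

The job is handed in at 22 s: the three pistons stood upright in their nests, the tray was pulled out about 98 mm, and the gripper was still holding the handle. The last picture, taken before a final 2 mm pull, showed the pointer over the yellow block; I aimed nowhere near the tin, bottle or spanner, but did not check them afterwards.

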